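# Lock up the evidence drawers

## Task

Lock up the small evidence cabinet using the fingertips only, picking nothing up: push both open drawers fully home without slamming them, then push the red tab on the cabinet's top to the left (as seen from the robot) as far as it goes, so that the steel locking bar bars both drawers. Leave the jar, the tape roll, the stamp and the carton standing where they are.

Things in the scene. Friction and masses are not known exactly. Their poses are not given: they have to be found in the camera images.
- cabinet: Grey steel cabinet fixed to the bench, 240 deep (x), 360 wide (y), 120 mm high; origin: centre of its underside; its x points from front (drawer side) to back, y to the left seen from the robot. Front face at x = -120 mm. On top behind the front edge lies the steel locking bar, 7 mm high; 2 tongues hang from it over the stiles beside the drawers, 25 mm down, reaching 8 mm before the face.
- drawer_left (a joint): Left drawer's opening in m: 0 is fully home (hard stop, front flush with the cabinet), at most 0.14; starts 0.05 to 0.11. Slides on the cabinet's own x axis with about 1.5 N friction plus light damping; stays where it is left.
- drawer_right (a joint): Right drawer's opening, same as the left one.
- drawer_left_face (a point): Point at the middle of the width of the left drawer's flat green front, on its outer face, 78 mm above the bench; moves with the drawer. The front is 128 wide, from 12 to 108 mm above the bench; a steel lip 60 wide sticks out 12 mm low on it (26 to 34 mm above the bench). The drawer is 82.5 mm left of the cabinet's middle. Open box behind the front, holding cartons.
- drawer_right_face (a point): The same point of the right drawer, 82.5 mm right of the cabinet's middle.
- lock_bar (a joint): Travel of the locking bar in m: 0 is unlocked (right end), 0.05 is fully locked (left end, hard stop); starts 0 to 0.01. Slides along the cabinet's own +y with about 1.5 N friction plus light damping; stays where it is left.
- tab (a point): Centre of the upright red tab by which the bar is pushed: 30 mm (cabinet x) by 10 mm (cabinet y), top 47 mm above the cabinet's top; this point is 27 mm above the cabinet's top, 50 mm left at the end of its travel, 70 mm behind the front face. A dark track strip lies under it, with a green mark where the tab stands when locked.
- jar_center (a point): Centre of the amber jar with white cap, 60 mm diameter, 70 high, standing at the left of the cabinet's top. Leave alone.
- tape_center (a point): Centre of the orange tape roll, 96 mm diameter, 50 high, on the bench beside the work. Leave alone.
- stamp_center (a point): Centre of the wooden hand stamp, 44 mm diameter, 80 high, on the bench beside the work. Leave alone.
- carton_center (a point): Centre of the small cardboard carton with red band, 70 x 50 x 60 mm high, on the bench beside the work. Leave alone.

How it is judged:
On the way, in this order (a step that is already met when the one before it is completed fails the run):
1. both drawers are fully home, the bar not yet locked (value of joint each of drawer_left, drawer_right below 0.004 m and value of joint lock_bar below 0.02 m), for 0.2 s.
2. the locking bar is pushed fully across (value of joint lock_bar above 0.046 m), for 0.2 s.
At the end, for the whole second after the job is handed in: Both drawers are within 4 mm of fully home, the locking bar is at least 46 mm along its 50 mm travel, and the jar, tape roll, stamp and carton are within 20 mm of where they started (value of joint each of drawer_left, drawer_right below 0.004 m and value of joint lock_bar above 0.046 m and distance of each of jar_center, tape_center, stamp_center, carton_center from where it was at the start of the episode below 0.02 m); the robot touches nothing.
It fails at once if a drawer is slammed (closing faster than 0.4 m/s) (velocity of joint any of drawer_left, drawer_right below -0.4 m/s).
It fails at once if the locking bar is pushed across (past 20 mm) while a drawer stands more than 15 mm open (value of joint lock_bar above 0.02 m and value of joint any of drawer_left, drawer_right above 0.015 m).
It fails at once if the jar, tape roll, stamp or carton is shifted by more than 20 mm, lifted or knocked over (distance of any of jar_center, tape_center, stamp_center, carton_center from where it was at the start of the episode above 0.02 m or angle between any of jar_center, tape_center, stamp_center, carton_center's own z axis and vertical above 0.35 rad).
It also fails if it takes over 58 s, if anything falls off the work surface, if the arm or the gripper's body presses on something with over 40 N, if the wrist force passes 120 N, or if a joint passes its speed limit or range.

## Robot

A 6-joint arm with a two-finger parallel gripper is mounted at the origin on the work surface. World frame = base frame: x ahead of the robot, y to its left, z up, the work surface at z = 0. Lengths are in m, angles in rad, forces in N, time in s.
With the tool pointing down it reaches from about 0.225 to 0.875 m from the base axis. Payload 3.4 kg.
Tool frame: the origin (TCP) lies midway between the tips of the shut fingers; the grasp point (between the pads) lies 19 mm behind it; x points along the fingers, z is the direction in which the jaws open and shut, and the axes are right-handed (so a half turn about x gives the same grasp; the last joint's range is limited). The gripper opens to 85 mm and grips with 20 to 120 N. Pads are 22 mm wide; open, the fingers measure 114 mm over their backs; the gripper's body (76 mm by 85 mm) begins 54 mm behind the grasp point. The pads swing forward as they close: fully open they stand 13 mm farther back than shut.
Start: joints at [-1.392, 0.276, 1.505, -0, 1.361, -0.121], TCP at [0.17, -0.549, 0.231] pointing down, gripper open.
Joint ranges: [-2.89, 2.89], [-0.75, 2.08], [0.22, 2.7], [-1.18, 4.32], [0.11, 2.71], [-2.7, 2.7]. Speed limits (rad/s): [2.57, 2.57, 3.14, 3.14, 3.14, 3.14].

## Interface

Orientations are given as [roll, pitch, yaw] about the fixed x, y, z axes, in that order (R = Rz(yaw) Ry(pitch) Rx(roll)).
In Python, from bench import r gives the robot as it stands.
- The arm moves only by the shell command python3 -m pendant 'ROWS' [OPENING] [FORCE]. ROWS is JSON, one flat list of numbers, 4 for each row, row after row: the shift along the world's x, y, z normalised to -1 to 1, where 1 is 0.15 m, then the turn about the world's z normalised to -1 to 1, where 1 is 2 pi rad. A call has 1 to 8 rows; each row shifts and turns the commanded pose from where the row before left it; what a row does not reach is not made up. A row lasts 1/10 s, in which the tool goes at most 50 mm and 8.59 degrees, less where a joint would pass 70% of its speed; a pose out of reach is approached as far as the arm can. A call with a number of a shift or a turn outside -1 to 1 is refused whole. A call with a gripper value outside its range is refused whole. OPENING is the closure in counts, from 0 (fully open) to 255 (shut), set as the call begins (- or left out, the last holds). The fingers move at their own pace and stop on an object; FORCE is the grip in N (left out, the last holds). Time passes only in rows, so rows that do not move let the fingers close. It gives the time, the measured TCP pose, the force and the opening at its end, in the units of the state.
- r.get_state(): the state, without advancing time (a new reading comes with each control period).
- r.read_camera(name): name is "scene" or "top" or "wrist"; returns a dict with "image" (400x640x3 uint8, blue, green, red), "camera_matrix" (3x3 intrinsics, pixels), "extrinsics" (4x4, takes a point from world to camera coordinates); the wrist camera has in their place "hand_eye" (4x4, takes a point from camera to tool coordinates, whose origin is the TCP and whose axes are the tool frame's). Camera axes: x right, y down, z forward; pixel columns grow to the right and rows downward; lengths in m; the calibration is good to about 2 mm. A picture is of the moment at which its call begins: read the wrist's pose just before it. There is no depth.
- r.finish_job(): hands the job in, once; it reports no verdict.
Trained networks look in a picture, given as the dict that the camera call returned (one of the last four; its "shot" number tells which), for a name from the list of things; names that differ only in an ending like _2 or _b are one class to them, and where a whole thing is asked for, a point or a joint stands for the part that bears it (a point fixed in the world has none). Each returns a list of dicts, best first, with "confidence" (0 to 1); they miss things now and then, are a little off and sometimes report something else, mostly with a low value. They report only what shows in the picture. A call takes as long as a camera call.
- r.look_for(picture, query): "position" ([column, row] in pixels, amid what is visible of it).
- r.cut_out(picture, query): "mask" (400x640 bool, what is visible of it) and "position" ([column, row] in pixels, amid what is visible of it).
- r.mark_of(picture, query): "position" ([column, row] in pixels: a listed point, or the origin of a listed thing).
The state is a dict: "time_s": time; "q": joint angles; "joint_velocities": joint speeds; "joint_torque": joint torques, N m; "tcp_pos": TCP position; "tcp_rot": TCP orientation; "contact_force": force on the tool from outside, world axes, zero at the start; "moment": the same for the moment, N m; "grip_width": finger opening in m.
Only numpy, scipy, OpenCV 4.12 (cv2) and the standard library are available. Lean on these libraries where they do the work, as an engineer would, in place of code of your own. Each camera call takes 0.05 s, during which the arm holds its last target.

## Working session

There is one attempt and no reset: what is moved stays moved. The work goes in short steps, Python scripts to look and compute and a shell command to move; the robot and the scene stay as the last step left them, time stands still between calls to the robot, and variables do not carry over. Pictures are saved under pics/ and viewed, and the job is handed in when it is done.

```bash
mkdir -p pics; ls
python3 - <<'E'
from bench import r
import cv2
s=r.get_state(); print({k:s[k] for k in s})
for c in("scene","top"):
    p=r.read_camera(c); cv2.imwrite(f"pics/{c}0.png",p["image"]); print(c,p["camera_matrix"],p["extrinsics"],p["shot"])
    for n in ["drawer_left_face","drawer_right_face","tab","cabinet","jar_center","tape_center","stamp_center","carton_center"]:
        print(n,[(d["position"],round(d["confidence"],2)) for d in r.mark_of(p,n)][:2])
E
```

```text
pics
{'time_s': 0.0, 'q': array([-1.39202923e+00,  2.76627357e-01,  1.50618096e+00,  7.43506917e-06,
        1.36070662e+00, -1.21014294e-01]), 'joint_velocities': array([-0.00128685,  0.00277901,  0.00093597, -0.00031415,  0.00021599,
       -0.00069962]), 'joint_torque': array([ 7.29921885e-04, -4.16776013e+01, -2.45806378e+01, -4.65205142e-05,
        1.07748405e-02,  9.84506045e-06]), 'tcp_pos': array([ 0.16969468, -0.54881155,  0.23040222]), 'tcp_rot': array([3.01679714, 1.56887403, 1.74578064]), 'contact_force': array([ 0.14435839,  0.57943485, -0.42126071]), 'moment': array([ 0.02605198, -0.04667702, -0.04435469]), 'grip_width': 0.08562104888466857}
scene [[431.48644425   0.         318.61182881]
 [  0.         431.48644425 200.5798835 ]
 [  0.           0.           1.        ]] [[-0.9092452   0.41608378  0.01214271  0.55953181]
 [ 0.31989893  0.71712762 -0.61918709 -0.13094476]
 [-0.26634158 -0.55910845 -0.78514961  1.21765522]
 [ 0.          0.          0.          1.        ]] 1
drawer_left_face [([396.3, 234.2], 0.92)]
drawer_right_face [([354.7, 180.3], 0.63)]
tab [([312
[... 295 characters left out ...]
695  205.15277635]
 [  0.           0.           1.        ]] [[-5.97034232e-04 -9.99923664e-01  1.23414039e-02  6.67373832e-03]
 [-9.96981521e-01 -3.62962005e-04 -7.76383626e-02  5.98674466e-01]
 [ 7.76369155e-02 -1.23505044e-02 -9.96905198e-01  1.05345039e+00]
 [ 0.00000000e+00  0.00000000e+00  0.00000000e+00  1.00000000e+00]] 2
drawer_left_face [([259.6, 252.8], 0.79)]
drawer_right_face [([332.8, 243.0], 0.68)]
tab [([308.7, 182.3], 0.58)]
cabinet [([308.6, 164.7], 0.82), ([191.3, 221.3], 0.35)]
jar_center [([250.1, 137.8], 0.82)]
tape_center [([410.4, 256.2], 0.97)]
stamp_center [([422.5, 171.5], 0.9), ([308.6, 165.1], 0.54)]
carton_center [([194.5, 220.9], 0.87), ([308.6, 182.2], 0.28)]
```

View pics/top0.png

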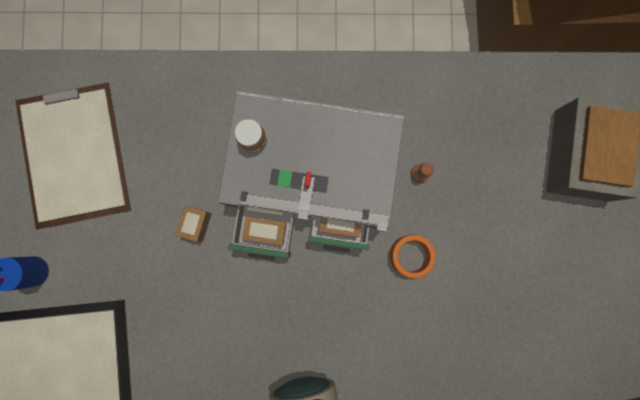

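View pics/scene0.png

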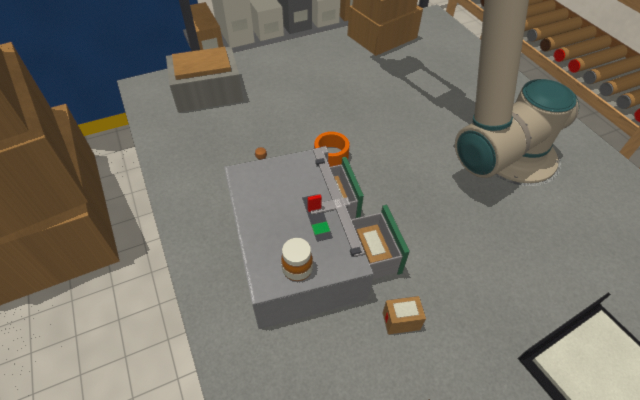

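The top view shows the cabinet turned slightly clockwise: top corners are near (237,93), (403,115), (386,229) and (220,203). The left drawer front is at (260,253) and the right at (338,244). The tab is at (308,181), with the green mark at (285,178). I'll triangulate these next.

```bash
cat > h.py <<'E'
import numpy as np
T=dict(K=np.array([[470.247,0,317.95],[0,470.247,205.153],[0,0,1]]),E=np.array([[-5.97034232e-04,-9.99923664e-01,1.23414039e-02,6.67373832e-03],[-9.96981521e-01,-3.62962005e-04,-7.76383626e-02,5.98674466e-01],[7.76369155e-02,-1.23505044e-02,-9.96905198e-01,1.05345039]]))
S=dict(K=np.array([[431.486,0,318.612],[0,431.486,200.580],[0,0,1]]),E=np.array([[-0.9092452,0.41608378,0.01214271,0.55953181],[0.31989893,0.71712762,-0.61918709,-0.13094476],[-0.26634158,-0.55910845,-0.78514961,1.21765522]]))
def bp(C,p,z):
    d=np.linalg.inv(C["K"])@[p[0],p[1],1]; R=C["E"][:,:3]; o=-R.T@C["E"][:,3]; d=R.T@d
    return o+d*(z-o[2])/d[2]
def pj(C,X):
    x=C["K"]@(C["E"][:,:3]@X+C["E"][:,3]); return x[:2]/x[2]
E
python3 - <<'E'
from h import *
np.set_printoptions(precision=4,suppress=True)
for n,t,s,z in [("L",(259.6,252.8),(396.3,234.2),.078),("R",(332.8,243),(354.7,180.3),.078),("tab",(308.7,182.3),(312,199.7),.147),("cab",(308.6,164.7),(292.2,244.2),0),("jar",(250.1,137.8),(296.4,257.4),.155),("tape",(410.4,256.2),(331.2,153.5),.025),("stamp",(422.5,171.5),(259.1,161.4),.04),("carton",(194.5,220.9),(401.3,319),.03)]:
    print(n,bp(T,t,z)[:2],bp(S,s,z)[:2])
c=[bp(T,p,.12)[:2] for p in [(237,93),(403,115),(386,229),(220,203)]]
print(np.array(c))
for i in range(4):
    d=c[(i+1)%4]-c[i];print(np.hypot(*d),np.degrees(np.arctan2(d[1],d[0])))
E
python3 - <<'E'
import cv2
for n,x,y in (("top",180,80),("scene",210,130)):
    a=cv2.imread(f"pics/{n}0.png")[y:y+190,x:x+260]; cv2.imwrite(f"pics/{n}0c.png",cv2.resize(a,None,fx=3,fy=3,interpolation=2))
E
```

```text
L [0.4915 0.133 ] [0.4898 0.1347]
R [ 0.5124 -0.0247] [ 0.5009 -0.0421]
tab [0.6356 0.0269] [0.6422 0.0204]
cab [0.696  0.0283] [0.6925 0.0179]
jar [0.7253 0.1457] [0.7291 0.1422]
tape [ 0.4823 -0.2034] [ 0.4896 -0.1931]
stamp [ 0.6742 -0.2309] [ 0.6823 -0.2307]
carton [0.5623 0.286 ] [0.5646 0.2933]
[[ 0.8293  0.1791]
 [ 0.7829 -0.1726]
 [ 0.5415 -0.1336]
 [ 0.5956  0.2114]]
0.35478138690993327 -97.52603185057336
0.24452580101554092 170.83159098936883
0.34926096948873403 81.09168758293691
0.23600419424496968 -7.862590011607589
```

View pics/top0c.png

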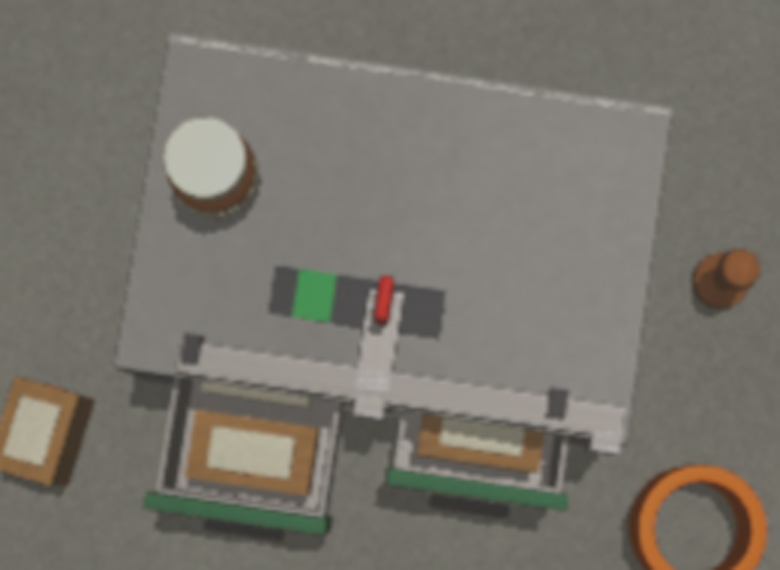

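View pics/scene0c.png

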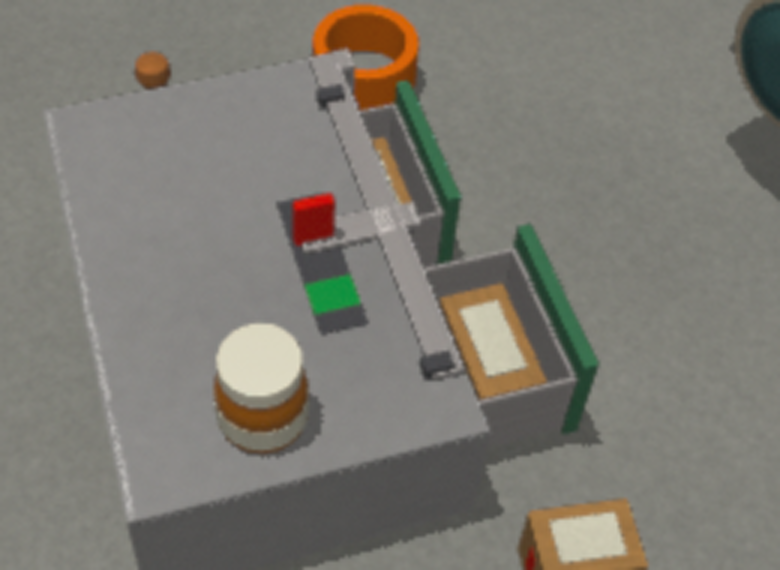

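Run:
```python
from h import *
from scipy.spatial.transform import Rotation as R
from scipy.optimize import least_squares
np.set_printoptions(precision=4,suppress=True)
print(R.from_euler('xyz',[3.01679714,1.56887403,1.74578064]).as_matrix())
# fit cabinet pose + drawer openings + bar from picked pixels (both cameras)
o=lambda n,x,y:(180+x/3-1/3,80+y/3-1/3) if n=='t' else (210+x/3-1/3,130+y/3-1/3)
def pts(p):
    cx,cy,a,dl,dr,b=p; 
    def w(x,y,z): return np.array([cx+np.cos(a)*x-np.sin(a)*y,cy+np.sin(a)*x+np.cos(a)*y,z])
    return [('t',171,38,w(.12,.18,.12)),('t',670,110,w(.12,-.18,.12)),('t',118,366,w(-.12,.18,.12)),
     ('t',146,498,w(-.12-dl,.1465,.108)),('t',326,527,w(-.12-dl,.0185,.108)),('t',389,478,w(-.12-dr,-.0185,.108)),('t',565,503,w(-.12-dr,-.1465,.108)),
     ('s',48,113,w(.12,-.18,.12)),('s',131,520,w(.12,.18,.12)),('s',487,432,w(-.12,.18,.12)),
     ('s',532,228,w(-.12-dl,.0185,.108)),('s',594,366,w(-.12-dl,.1465,.108)),('s',408,84,w(-.12-dr,-.1465,.108)),('s',458,198,w(-.12-dr,-.0185,.108)),
     ('t',386,281,w(-.05,b,.167)),('s',316,200,w(-.05,b,.167))]
f=lambda p:np.concatenate([pj(T if q[0]=='t' else S,q[3])-o(*q[:3]) for q in pts(p)])
s=least_squares(f,[.687,.021,-.145,.09,.05,.0],loss='soft_l1')
print(s.x,np.degrees(s.x[2])); print(f(s.x).reshape(-1,2))
cx,cy,a,dl,dr,b=s.x
w=lambda x,y:np.array([cx+np.cos(a)*x-np.sin(a)*y,cy+np.sin(a)*x+np.cos(a)*y])
print("Lnow",w(-.12-dl,.0825),"Lhome",w(-.12,.0825),"Rnow",w(-.12-dr,-.0825),"Rhome",w(-.12,-.0825),"tab",w(-.05,b),"tab final@.05",w(-.05,.05),'u',np.cos(a),np.sin(a))
```

```text
[[-0.0003  0.9554  0.2953]
 [ 0.0019  0.2953 -0.9554]
 [-1.      0.0002 -0.0019]]
[ 0.6888  0.0209 -0.1526  0.0875  0.0469 -0.0002] -8.741395193660104
[[-0.3356 -1.8535]
 [ 1.2477 -0.0368]
 [-1.7207  0.361 ]
 [-1.0992  0.5401]
 [-0.5525  0.174 ]
 [-1.0757 -0.0827]
 [ 0.5997  0.8541]
 [-1.2146 -1.3809]
 [-0.9944  0.7568]
 [ 1.8815 -0.603 ]
 [-2.1531 -1.2521]
 [-0.1684  0.1947]
 [-0.9553 -1.28  ]
 [-0.1825  0.0461]
 [-0.4427  5.8232]
 [-0.2172 -0.2846]]
Lnow [0.4962 0.134 ] Lhome [0.5828 0.1207] Rnow [ 0.5113 -0.0352] Rhome [ 0.5577 -0.0424] tab [0.6394 0.0284] tab final@.05 [0.647 0.078] u 0.9883843455467123 -0.1519749501667862
```

```bash
python3 -m pendant '[0.16,0.28,0,-0.02, 0.16,0.28,0,-0.02, 0.16,0.28,0,-0.02, 0.16,0.28,0,-0.012, 0.16,0.28,0,0, 0.16,0.28,0,0, 0.16,0.28,0,0, 0.16,0.28,0,0]' 255 40 && python3 -m pendant '[0.16,0.28,0,0, 0.16,0.28,0,0, 0.16,0.28,0,0, 0.16,0.28,0,0, 0,0,0,0]'
python3 - <<'E'
from bench import r
s=r.get_state(); print(s["tcp_pos"],s["tcp_rot"],s["grip_width"],s["contact_force"],s["time_s"])
E
```

```text
time_s: 1.7
tcp_pos: [0.3625, -0.2117, 0.2317]
tcp_rot: [1.057, 1.57, -0.667]
contact_force: [1.2, -0.7, 0.1]
grip_width: -0.0
time_s: 2.2
tcp_pos: [0.4602, -0.0403, 0.2315]
tcp_rot: [2.571, 1.567, 0.855]
contact_force: [0.0, -0.5, 0.1]
grip_width: -0.0003
[ 0.4602101  -0.04032527  0.23149446] [2.57095516 1.56725871 0.85493609] -0.00033160004004816176 [ 0.03495961 -0.52969753  0.09145851] 2.2
```

```bash
python3 -m pendant '[0,0.04,-0.24,0, 0,0.05,-0.24,0, 0,0,-0.24,0, 0,0,-0.24,0, 0.1,-0.015,-0.02,0, 0,0,0,0]'
python3 - <<'E'
from bench import r
import cv2
p=r.read_camera("scene"); cv2.imwrite("pics/s1.png",p["image"])
E
```

```text
time_s: 2.8
tcp_pos: [0.4758, -0.0354, 0.0847]
tcp_rot: [1.395, 1.568, -0.329]
contact_force: [1.4, 0.8, 0.6]
grip_width: -0.0003
```

View pics/s1.png

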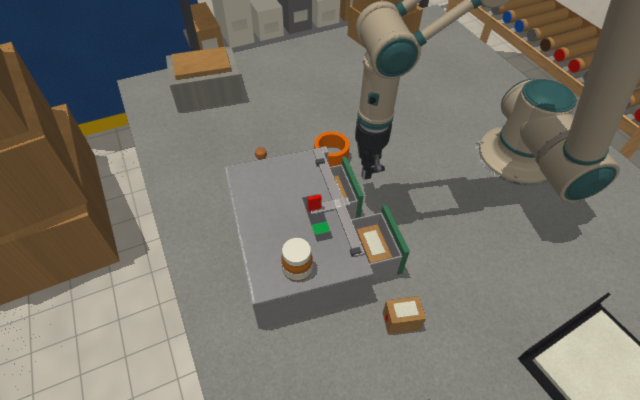

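The fingertip is at (372,175), just in front of the right drawer front. I'll push slowly.

```bash
python3 -m pendant '[0.053,-0.008,0,0, 0.053,-0.008,0,0, 0.053,-0.008,0,0, 0.053,-0.008,0,0, 0.053,-0.008,0,0, 0.053,-0.008,0,0, 0.053,-0.008,0,0, 0.053,-0.008,0,0]'
python3 - <<'E'
from bench import r
import cv2
for n in("scene","top"):
    p=r.read_camera(n); cv2.imwrite(f"pics/{n}2.png",p["image"])
E
```

```text
time_s: 3.65
tcp_pos: [0.537, -0.0437, 0.0843]
tcp_rot: [-1.69, 1.57, 2.87]
contact_force: [-3.2, 0.8, 1.1]
grip_width: 0.0
```

View pics/scene2.png

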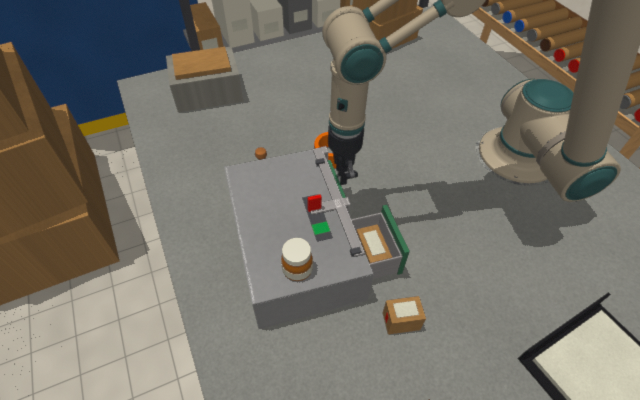

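The right drawer is nearly home, with the fingertip at about (345,178) and 3 N of sliding friction. I'll press on gently until the stop shows in the force.

```bash
python3 -m pendant '[0.02,-0.003,0,0, 0.02,-0.003,0,0, 0.02,-0.003,0,0, 0,0,0,0]'
```

```text
time_s: 4.15
tcp_pos: [0.5459, -0.0452, 0.0843]
tcp_rot: [1.393, 1.57, -0.331]
contact_force: [0.6, -0.7, -0.5]
grip_width: 0.0001
```

```bash
python3 -m pendant '[0.015,-0.002,0,0, 0.015,-0.002,0,0, 0,0,0,0]'
```

```text
time_s: 4.45
tcp_pos: [0.5483, -0.0455, 0.0842]
tcp_rot: [-1.494, 1.567, 3.066]
contact_force: [-4.6, -0.9, 3.2]
grip_width: 0.0002
```

```bash
python3 -m pendant '[0.015,-0.002,0,0, 0,0,0,0, 0,0,0,0]'; python3 -m pendant '[0.015,-0.002,0,0, 0,0,0,0]'
```

```text
time_s: 4.75
tcp_pos: [0.5482, -0.0455, 0.0841]
tcp_rot: [-1.52, 1.563, 3.04]
contact_force: [-9.3, -0.0, 6.7]
grip_width: 0.0001
time_s: 4.95
tcp_pos: [0.5481, -0.0454, 0.084]
tcp_rot: [-1.529, 1.558, 3.032]
contact_force: [-13.5, 1.0, 8.6]
grip_width: -0.0
```

The right drawer is at its hard stop: position fixed at x=0.548 while the force rises. Next I'll back off and go to the left drawer.

```bash
python3 -m pendant '[-0.23,0.03,0,0, -0.23,0.03,0,0, -0.22,0.03,0,0, 0,0.28,0,0, 0,0.28,0,0, 0,0.28,0,0, 0,0.28,0,0, 0,0,0,0]'
python3 - <<'E'
from bench import r
import cv2
for n in("scene","top"):
    p=r.read_camera(n); cv2.imwrite(f"pics/{n}3.png",p["image"])
E
```

```text
time_s: 5.75
tcp_pos: [0.4535, 0.1396, 0.0848]
tcp_rot: [2.368, 1.567, 0.65]
contact_force: [0.3, -0.2, -0.7]
grip_width: -0.0001
```

View pics/scene3.png

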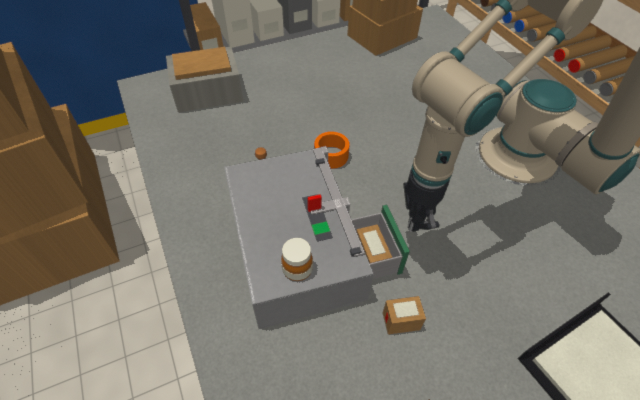

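View pics/top3.png

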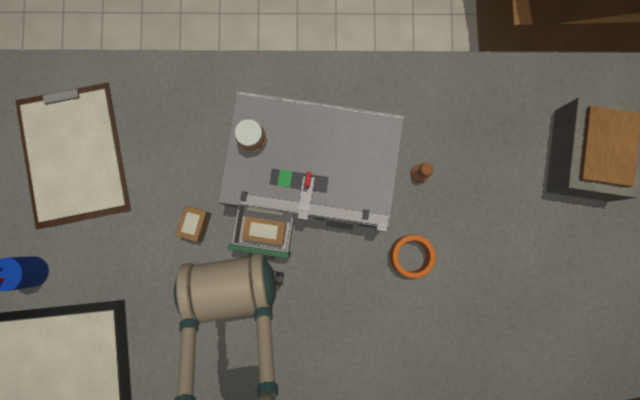

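The right drawer is shut, at top view (340,222). The tip is at (422,228) in front of the left drawer, so I'll push that next.

```bash
python3 -m pendant '[0.074,-0.011,0,0, 0.074,-0.011,0,0, 0.074,-0.011,0,0, 0.074,-0.011,0,0, 0.074,-0.011,0,0, 0.074,-0.011,0,0, 0.074,-0.011,0,0, 0.074,-0.011,0,0]'; python3 -m pendant '[0.053,-0.008,0,0, 0.053,-0.008,0,0, 0.03,-0.005,0,0, 0.02,-0.003,0,0, 0.02,-0.003,0,0, 0,0,0,0]'
```

```text
time_s: 6.65
tcp_pos: [0.5416, 0.1216, 0.0839]
tcp_rot: [-0.982, 1.569, -2.705]
contact_force: [-3.5, -1.2, -0.0]
grip_width: -0.0001
time_s: 7.25
tcp_pos: [0.5685, 0.1182, 0.0845]
tcp_rot: [1.891, 1.569, 0.168]
contact_force: [-0.6, -0.0, -1.0]
grip_width: 0.0001
```

```bash
python3 -m pendant '[0.015,-0.002,0,0, 0.015,-0.002,0,0, 0.01,-0.002,0,0, 0,0,0,0]'; python3 -m pendant '[0.015,-0.002,0,0, 0,0,0,0]';  python3 -m pendant '[0.015,-0.002,0,0, 0,0,0,0]'
```

```text
time_s: 7.65
tcp_pos: [0.5728, 0.1175, 0.0845]
tcp_rot: [-1.784, 1.569, 2.776]
contact_force: [-4.3, 2.0, 3.4]
grip_width: 0.0
time_s: 7.85
tcp_pos: [0.5727, 0.1175, 0.0844]
tcp_rot: [-1.567, 1.564, 2.992]
contact_force: [-9.1, 2.4, 6.8]
grip_width: 0.0001
time_s: 8.05
tcp_pos: [0.5726, 0.1174, 0.0844]
tcp_rot: [-1.535, 1.56, 3.024]
contact_force: [-12.8, 2.9, 9.5]
grip_width: 0.0
```

Left drawer is home too: fixed at x=0.5727 under 13 N. I'll retreat, rise and move to the right side of the tab.

```bash
python3 -m pendant '[-0.16,0.02,0,0, -0.16,0.02,0,0, 0,0,0.29,0, 0,0,0.29,0, 0,0,0.29,0, 0,0,0.29,0, 0,0,0,0]'; python3 -m pendant '[0.18,-0.235,0,0, 0.18,-0.235,0,0, 0.18,-0.235,0,0, 0.18,-0.235,0,0, 0,0,0,0]'
python3 - <<'E'
from bench import r
import cv2
for n in("scene","top"):
    p=r.read_camera(n); cv2.imwrite(f"pics/{n}4.png",p["image"])
    print([(d["position"],d["confidence"]) for d in r.mark_of(p,"tab")][:2])
E
```

```text
time_s: 8.75
tcp_pos: [0.5352, 0.1227, 0.2657]
tcp_rot: [1.778, 1.554, 0.054]
contact_force: [0.2, -0.4, 0.0]
grip_width: -0.0001
time_s: 9.25
tcp_pos: [0.6422, -0.0241, 0.2567]
tcp_rot: [0.847, 1.566, -0.881]
contact_force: [-1.8, 1.0, -0.4]
grip_width: 0.0001
[([312.3, 200.8], 0.73), ([329.1, 149.1], 0.31)]
[([309.3, 180.2], 0.89)]
```

View pics/scene4.png

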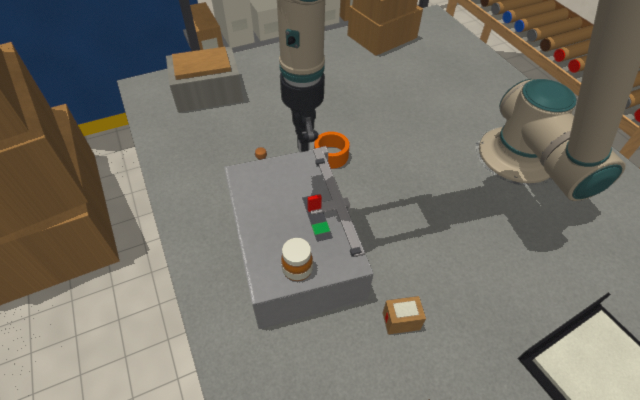

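Both drawers look shut and the tab is still at (314,203). I'll descend on the tab's right side.

```bash
python3 -m pendant '[-0.03,0,-0.19,0, -0.03,0,-0.19,0, 0,0,-0.19,0, 0,0,-0.19,0, 0,0,0,0]'
python3 - <<'E'
from bench import r
import cv2
ims=[r.read_camera(n)["image"] for n in("scene","top")]
a=cv2.resize(ims[0][120:300,210:410],None,fx=2,fy=2); b=cv2.resize(ims[1][80:260,200:400],None,fx=2,fy=2)
cv2.imwrite("pics/c5.png",cv2.hconcat([a,b]))
E
```

```text
time_s: 9.95
tcp_pos: [0.6255, -0.0168, 0.1407]
tcp_rot: [-1.557, 1.563, 3.004]
contact_force: [-0.8, 0.2, -0.5]
grip_width: 0.0001
```

View pics/c5.png

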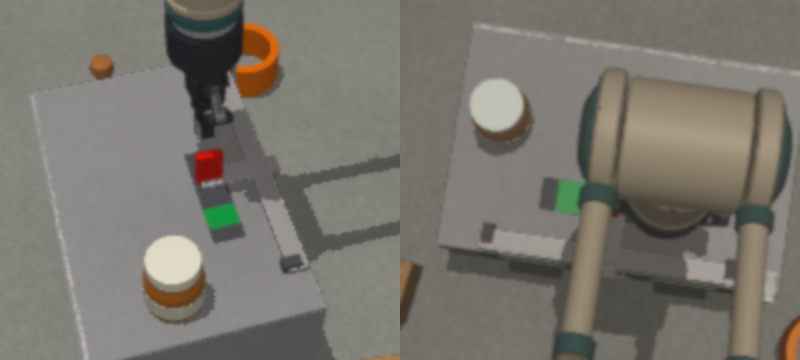

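The tip is to the right of the tab, at the left half's (208,128) with the tab at (208,167). I'll push left along the cabinet's y.

```bash
python3 -m pendant '[0.045,0,0,0, 0.01,0.066,0,0, 0.01,0.066,0,0, 0.01,0.066,0,0, 0.01,0.066,0,0, 0.01,0.066,0,0, 0.01,0.066,0,0]'; python3 -m pendant '[0.005,0.03,0,0, 0.005,0.03,0,0, 0.003,0.02,0,0, 0,0,0,0]'
```

```text
time_s: 10.75
tcp_pos: [0.6452, 0.0415, 0.1446]
tcp_rot: [0.96, 1.57, -0.764]
contact_force: [-0.4, -1.9, 1.0]
grip_width: 0.0001
time_s: 11.15
tcp_pos: [0.6466, 0.0536, 0.1441]
tcp_rot: [-2.393, 1.57, 2.167]
contact_force: [0.1, -0.0, -0.1]
grip_width: 0.0002
```

```bash
python3 -m pendant '[0.002,0.015,0,0, 0.002,0.015,0,0, 0.002,0.015,0,0, 0,0,0,0]'; python3 -m pendant '[0.002,0.015,0,0, 0,0,0,0]';  python3 -m pendant '[0.002,0.015,0,0, 0,0,0,0]'
```

```text
time_s: 11.55
tcp_pos: [0.6474, 0.0588, 0.1441]
tcp_rot: [-0.329, 1.569, -2.052]
contact_force: [-0.9, -4.4, -0.7]
grip_width: 0.0002
time_s: 11.75
tcp_pos: [0.6474, 0.0588, 0.1441]
tcp_rot: [-0.138, 1.565, -1.861]
contact_force: [-1.2, -10.0, 0.6]
grip_width: -0.0001
time_s: 11.95
tcp_pos: [0.6474, 0.0589, 0.1441]
tcp_rot: [-0.104, 1.561, -1.827]
contact_force: [-2.1, -13.9, 0.5]
grip_width: -0.0001
```

Hard stop at y=0.0588, where I predicted 0.0587. I'll back off to the right, rise, and check.

```bash
python3 -m pendant '[-0.02,-0.13,0,0, -0.02,-0.13,0,0, 0,0,0.25,0, 0,0,0.25,0, 0,0,0.25,0, 0,-0.3,0.1,0, 0,-0.3,0,0, 0,-0.3,0,0]'; python3 -m pendant '[-0.1,-0.3,0,0, -0.1,-0.3,0,0, -0.1,-0.3,0,0, -0.1,-0.3,0,0, 0,0,0,0, 0,0,0,0]'
python3 - <<'E'
from bench import r
from h import *
import cv2
P={n:r.read_camera(n) for n in("scene","top")}
for n,p in P.items():
    for q,z in(("jar_center",.155),("tape_center",.025),("stamp_center",.04),("carton_center",.03),("tab",.147),("drawer_left_face",.078),("drawer_right_face",.078)):
        print(n,q,[(np.round(d["position"],1),round(d["confidence"],2),np.round(bp(S if n=="scene" else T,d["position"],z)[:2],3)) for d in r.mark_of(p,q)][:1])
a=cv2.resize(P["scene"]["image"][120:320,210:410],None,fx=2,fy=2); b=cv2.resize(P["top"]["image"][80:280,200:400],None,fx=2,fy=2)
cv2.imwrite("pics/c6.png",cv2.hconcat([a,b])); print(r.get_state()["contact_force"])
E
```

```text
time_s: 12.75
tcp_pos: [0.6431, -0.1099, 0.2732]
tcp_rot: [2.088, 1.567, 0.366]
contact_force: [-0.1, -0.2, -0.6]
grip_width: -0.0
time_s: 13.35
tcp_pos: [0.5824, -0.2902, 0.2717]
tcp_rot: [2.791, 1.569, 1.065]
contact_force: [0.0, -0.1, 0.1]
grip_width: -0.0001
scene jar_center [(array([298.4, 260.1]), 0.78, array([0.728, 0.149]))]
scene tape_center [(array([331.7, 149.9]), 0.59, array([ 0.482, -0.205]))]
scene stamp_center [(array([263.4, 157.5]), 0.51, array([ 0.667, -0.24 ]))]
scene carton_center [(array([401. , 317.8]), 0.57, array([0.564, 0.291]))]
scene tab [(array([318.7, 219. ]), 0.82, array([0.65 , 0.072]))]
scene drawer_left_face []
scene drawer_right_face []
top jar_center [(array([249.2, 134.9]), 0.86, array([0.731, 0.148]))]
top tape_center [(array([410.9, 254.2]), 0.59, array([ 0.487, -0.205]))]
top stamp_center [(array([421.2, 174.1]), 0.76, array([ 0.668, -0.228]))]
top carton_center [(array([193.1, 225.3]), 0.95, array([0.552, 0.289]))]
top tab [(array([283.6, 180.3]), 0.6, array([0.64 , 0.078]))]
top drawer_left_face [(array([264.4, 209.1]), 0.54, array([0.586, 0.123]))]
top drawer_right_face [(array([336.8, 222.3]), 0.79, array([ 0.557, -0.034]))]
[ 0.05719663  0.73493639 -0.10063754]
```

View pics/c6.png

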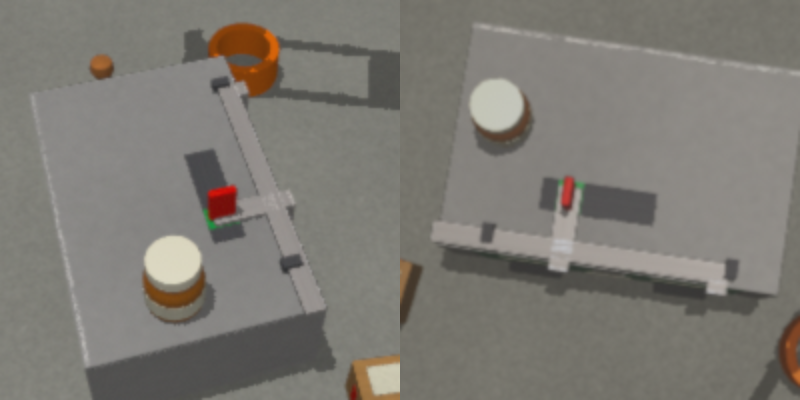

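The tab stands on the green mark (left half (222,205), right half (568,192)). Both drawers are flush, and the jar, tape, stamp and carton haven't moved visibly. The robot is clear of everything.

Run:
```python
from bench import r
print(r.finish_job())
```

```text
the job is handed in; nothing more can be done
None
```

The cabinet is locked up and I handed the job in at about 14 s. The system gave no verdict, so what follows rests on my own checks.

- **Drawers:** I pushed the right drawer home first, then the left, with the shut fingertips at about 0.1 m/s. Each ended against its hard stop, with the force rising to about 13 N while the position stayed fixed. The last pictures show both fronts flush.
- **Locking bar:** I pushed the red tab left until it hit its stop, at y = 0.0588 m where I had predicted 0.0587 m. In the last pictures the tab stands on the green mark.
- **Jar, tape roll, stamp and carton:** the tool never went near them, and they look unmoved in the pictures. The network's positions differ from the start by up to about 18 mm in the scene camera (stamp) and 11 mm in the top camera (carton). The two cameras disagree with each other, so I put this down to network noise.
- **Missed detection:** in the last scene-camera picture the network reported neither drawer front. The top camera found both at the home positions to within about 10 mm, and the stops agree.
- **Robot:** it ended clear of everything, with a contact force of about 0.7 N, which is noise level.

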